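# Next station on the market radio

### The arm

A 6-joint arm with a two-finger parallel gripper is mounted at the origin on the work surface. World frame = base frame: x ahead of the robot, y to its left, z up, the work surface at z = 0. Lengths are in m, angles in rad, forces in N, time in s.
With the tool pointing down it reaches from about 0.25 to 0.775 m from the base axis. Payload 4 kg.
Tool frame: the origin (TCP) lies midway between the tips of the shut fingers; the grasp point (between the pads) lies 19 mm behind it (robot.grasp_offset is the distance from the TCP to the grasp point, in m); z points along the fingers, y is the direction in which the jaws open and shut (so a half turn about z gives the same grasp; the last joint's range is limited). The gripper opens to 94 mm and grips with 3 to 60 N. Pads are 16 mm wide; open, the fingers measure 119 mm over their backs; the gripper's body (75 mm by 177 mm) begins 78 mm behind the grasp point.
Start: joints at [1.072, 0.087, 1.371, -0, 1.684, -0.103], TCP at [0.212, 0.507, 0.206] pointing down, gripper open.
Joint ranges: [-3.1, 3.1], [-0.76, 2.03], [0.27, 2.55], [-1.08, 4.22], [0.17, 2.65], [-2.57, 2.57]. Speed limits (rad/s): [2.79, 2.79, 3.14, 3.14, 3.14, 3.14].

### API

Orientations are given as [roll, pitch, yaw] about the fixed x, y, z axes, in that order (R = Rz(yaw) Ry(pitch) Rx(roll)).
In Python, from bench import status, viewer, order, robot gives the robot as it stands. The module is installed in compiled form; this text tells all that it offers.
- The arm moves only by the tool move_arm, never from a script. Its argument "targets" is a list of rows, each a list of 3 entries, a list of its own where there are three numbers: the shift along the tool's x, y, z in mm, then the turn, a rotation vector about the tool's x, y, z in degrees, then the opening, from -1 (shut) to 1 (fully open). A call has 1 to 20 rows; each row is the pose to reach, as a shift and turn from the pose commanded when the call began, along the tool's axes at that moment; what a row does not reach only later rows make up. A row lasts 1/8 s, in which the tool goes at most 62.5 mm and 10.7 degrees, less where a joint would pass 70% of its speed; a pose out of reach is approached as far as the arm can. A call with a gripper value outside its range is refused whole. The fingers move at their own pace and stop on an object; the grip force is fixed at half the most. Time passes only in rows, so rows that repeat a pose let the fingers close. It gives the time, the measured TCP pose, the force and the opening at its end, in the units of the state.
- status.get_obs(): the state, without advancing time (a new reading comes with each control period).
- viewer.snapshot(name): name is "side" or "top" or "wrist"; returns the picture (400x640x3 uint8, red, green, blue); there is no depth.
- viewer.camera_model(name): a dict with "K" (3x3 intrinsics, pixels), "D" ([k1, k2, p1, p2, k3] as OpenCV has them; the pictures are not rectified), "xyz" and "attitude" of the camera in the world; the wrist camera has in their place "T_tool_cam" (4x4, takes a point from camera to tool coordinates, whose origin is the TCP and whose axes are the flange's). Camera axes: x right, y up, looking along -z (the intrinsics and any distortion apply to the point x, -y, -z); pixel columns grow to the right and rows downward; lengths in m; the calibration is good to about 2 mm. A picture is of the moment at which its call begins: read the wrist's pose just before it. camera_model takes no time and is no camera call.
- order.close_job(): hands the job in, once; it reports no verdict.
The state is a dict: "time": time; "joint_positions": joint angles; "qvel": joint speeds; "joint_torque": joint torques, N m; "tool_pos": TCP position; "ee_rot": TCP orientation; "wrist_force": force on the tool from outside, world axes, zero at the start; "wrist_torque": the same for the moment, N m; "width": finger opening in m.
Only numpy, scipy, OpenCV 4.12 (cv2) and the standard library are available. Lean on these libraries where they do the work, as an engineer would, in place of code of your own. Each camera call takes 0.05 s, during which the arm holds its last target. There are 200 camera calls.

### The job

Switch on the stallholder's radio and move it to the next station, working by fingertip: slide the power switch fully over to the white dot, and roll the larger knurled wheel one click outwards, towards the end of the radio it sits nearest, so that it rests in the click. Touch lightly so that the radio stays standing where it is, leave the volume wheel as it is set, pick nothing up, leave the pottery alone, and finish with the hand clear.

Things in the scene. Friction and masses are not known exactly. Their poses are not given: they have to be found in the camera images.
- radio: Grey portable radio, 1.8 kg, loose on rubber feet: 240 wide (its y), 86 deep (x), flat top 120 mm up. Origin: centre of underside. +x: the side with grille and dial window (roughly away from the robot); +y: towards the end with the station wheel. All controls lie on the top's centre line, x = 0. Folded aerial along the rear top edge (x = -33, 9 mm high); handle folded down behind, to x = -62.
- station_wheel (a joint): Larger knurled wheel (stations), upright in a slot, axle along the radio's x; only its crown shows. Angle in rad, grows as the crown is dragged towards the radio's +y (the near end). Clicks every 0.5 rad = 14 mm at the crown: stations -0.5, 0, 0.5, 1; springs into the nearest when let go. Starts at 0, next is 0.5. Passing a click takes about 1 N of drag; press with 4 to 10 N.
- station_crown (a point): Highest point of the station wheel (56 mm across, 14 wide), 131 mm above the bench, 76 mm along the radio's +y; 11 mm above the case top, 4 mm proud of the round fairings close on either side, over a length of 44 mm. Does not turn with the wheel. White dots on the rim count stations at a white index mark: two at the start, three after one click.
- power_switch (a joint): The slide switch between the wheels: a ribbed black cap 12 mm (x) by 18 mm (y) by 7 mm high on the radio's top. Travel in m along the radio's +y, towards the white dot and the station wheel: 0 off, 0.010 fully on at its stop. It stays where it is left and moves with about 1.5 N; it can be dragged from its top or pushed at its end.
- switch_top (a point): Centre of the top of the switch cap, 127 mm above the bench, 20 mm along the radio's -y when off; it travels with the cap.
- volume_wheel (a joint): The volume wheel, the smaller knurled wheel: 40 mm across, 10 mm wide, upright in a slot near the radio's other end, turning smoothly without clicks. Angle in rad; starts near 0. To be left alone.
- volume_crown (a point): Highest point of the volume wheel, 128 mm above the bench, 80 mm along the radio's -y; it too stands 4 mm proud of fairings on either side.
- teacup: Bystander: loose white cup, 68 mm across, 82 mm high; origin at the centre of its underside.
- flask: Bystander: loose blue flask with a narrow neck, 72 mm across, 130 mm high; origin at the centre of its underside.
- rice_bowl: Bystander: loose white bowl, 110 mm across, 55 mm high; origin at the centre of its underside.

How it is judged:
By the outcome, as a careful person would: the job done as asked, in the order asked, and still so for the second after the job is handed in, with the robot touching nothing.
It also fails if it takes over 35 s, if anything falls off the work surface, if the arm or the gripper's body presses on something with over 40 N, if the wrist force passes 120 N, or if a joint passes its speed limit or range.

## Working session

There is one attempt and no reset: what is moved stays moved. The work goes in short steps, Python scripts to look and compute and a tool call to move; the robot and the scene stay as the last step left them, time stands still between calls to the robot, and variables do not carry over. Pictures are saved under pics/ and viewed, about 8 in all and at most 12, crops included, and the job is handed in when it is done.

Besides the shell and the picture viewer there is one more tool, called after ">>>" by a JSON object that holds its "api" and its "payload". move_arm: Moves the arm, as the interface text tells. Its arguments: {"type":"object","properties":{"targets":{"type":"array"}},"required":["targets"]}

```bash
mkdir -p pics; cat > h.py <<'E'
import numpy as np, cv2
from scipy.spatial.transform import Rotation as R
from bench import status, viewer
def shot(n,f):
    o=status.get_obs(); im=viewer.snapshot(n); cv2.imwrite('pics/'+f,im[:,:,::-1]); return o,im
def cam(n,o=None):
    m=viewer.camera_model(n); K=np.array(m['K'],float); D=np.array(m['D'],float)
    if n=='wrist':
        T=np.eye(4); T[:3,:3]=rot(o['ee_rot']); T[:3,3]=o['tool_pos']; T=T@np.array(m['T_tool_cam'])
    else:
        T=np.eye(4); T[:3,:3]=rot(m['attitude']); T[:3,3]=m['xyz']
    return K,D,T
def rot(a):
    a=np.array(a,float)
    return a if a.shape==(3,3) else R.from_euler('xyz',a).as_matrix()
def ray(c,px,z):
    K,D,T=c; p=cv2.undistortPoints(np.array(px,float).reshape(-1,1,2),K,D)[:,0]
    d=np.c_[p[:,0],-p[:,1],-np.ones(len(p))]@T[:3,:3].T
    return T[:3,3]+d*((z-T[2,3])/d[:,2])[:,None]
def proj(c,P):
    K,D,T=c; q=(np.array(P,float).reshape(-1,3)-T[:3,3])@T[:3,:3]
    q=q*[1,-1,-1]; return cv2.projectPoints(q,np.zeros(3),np.zeros(3),K,D)[0][:,0]
E
python3 - <<'E'
from h import *
print(status.get_obs())
for n in('top','side','wrist'):
    m=viewer.camera_model(n); print(m)
ims=[shot(n,n+'0.png')[1] for n in('top','side','wrist')]
E
```

```text
{'time': 0.0, 'joint_positions': array([ 1.07189764e+00,  8.79491354e-02,  1.37224369e+00, -3.34835623e-05,
        1.68358157e+00, -1.03090465e-01]), 'qvel': array([ 0.00027551, -0.00032173,  0.00075538, -0.00027779, -0.00025291,
       -0.0001417 ]), 'joint_torque': array([-9.32787625e-04, -3.40188611e+01, -3.02422714e+01,  7.17436709e-02,
        3.31708894e-02, -1.76580261e-04]), 'tool_pos': array([0.21180339, 0.50699253, 0.20431274]), 'ee_rot': array([-3.13941908e+00, -1.91415535e-04,  2.74578049e+00]), 'wrist_force': array([0.14822978, 0.50056611, 1.24857572]), 'wrist_torque': array([-0.01179467,  0.01050627,  0.00278146]), 'width': 0.09409826886164872}
{'K': array([[367.09874791,   0.        , 317.89208319],
       [  0.        , 367.09874791, 206.19155576],
       [  0.        ,   0.        ,   1.        ]]), 'D': array([-0.04268559,  0.        ,  0.        ,  0.        ,  0.        ]), 'xyz': array([0.49204069, 0.01863089, 0.74514352]), 'attitude': array([ 0.09856228,  0.03952995, -1.56588732])}
{'K': array([[476.70217153,   0.        , 330.73428066],
       [  0.        , 4
[... 179 characters left out ...]
12523, 0.66725991, 0.65979376]), 'attitude': array([ 9.01533258e-01,  1.84474993e-03, -2.84300096e+00])}
{'K': array([[319.90000435,   0.        , 313.58784861],
       [  0.        , 319.90000435, 197.76490684],
       [  0.        ,   0.        ,   1.        ]]), 'D': array([-0.04594795,  0.        ,  0.        ,  0.        ,  0.        ]), 'T_tool_cam': array([[-1.18671667e-03,  9.60547792e-01,  2.78112443e-01,
         8.12622311e-02],
       [ 9.99999011e-01,  9.29962414e-04,  1.05512056e-03,
         1.11795444e-04],
       [ 7.54859608e-04,  2.78113420e-01, -9.60547946e-01,
        -1.78925581e-01],
       [ 0.00000000e+00,  0.00000000e+00,  0.00000000e+00,
         1.00000000e+00]])}
```

View pics/top0.png

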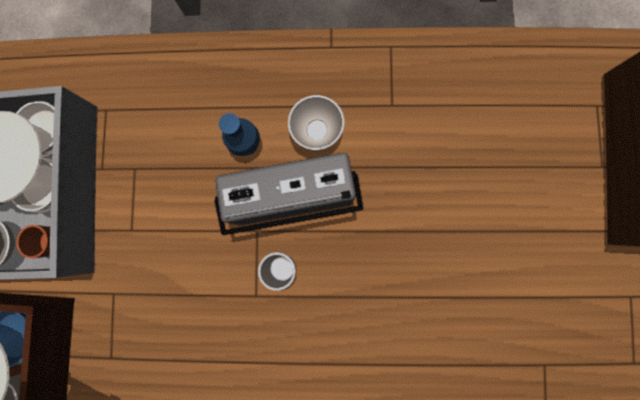

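View pics/side0.png

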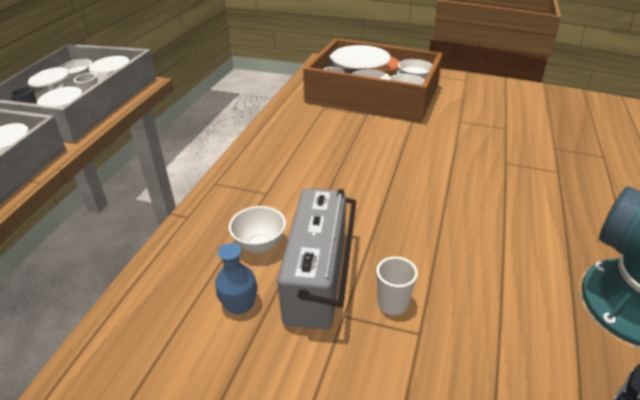

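The top view shows the radio centred near (287,188), with the station wheel at (241,193), the switch at (293,184), its white dot at (278,187) and the volume wheel at (329,178). The side view shows the bowl and flask beyond the radio (+x) and the cup on the robot side.

```bash
python3 - <<'E'
from h import *
im={n:cv2.imread(f'pics/{n}0.png') for n in('top','side')}
def rep(n,box,hz):
    x0,y0,x1,y1=box; g=im[n]; c=cam(n)
    m=((g.max(2)<45)*255).astype('uint8'); mm=np.zeros_like(m); mm[y0:y1,x0:x1]=m[y0:y1,x0:x1]
    k,l,s,ct=cv2.connectedComponentsWithStats(mm)
    for i in range(1,k):
        if s[i][4]>12: print(n,s[i],ct[i].round(1),ray(c,ct[i],hz)[0].round(4))
rep('top',(215,160,345,205),.127)
rep('side',(296,190,330,275),.127)
t=cv2.resize(im['top'][140:240,200:375],None,fx=4.4,fy=4.4,interpolation=2)
s=cv2.resize(im['side'][180:330,275:365],None,fx=3.9,fy=3.9,interpolation=2)
o=np.zeros((590,790,3),'uint8'); o[:440,:770]=t; cv2.imwrite('pics/z1.png',o[:440])
K=cam('top'); print('switch? ',ray(K,[[241,193],[293,184],[329,178],[278,187]],.127).round(4))
K=cam('side'); print('side',ray(K,[[308,262],[317,220],[321,201]],.127).round(4))
E
```

```text
top [322 175  15   7  73] [329.2 177.6] [0.602  0.0244 0.127 ]
top [291 181   9   6  42] [294.8 183.8] [0.5915 0.0831 0.127 ]
top [229 189  23  11 148] [240. 194.] [0.574  0.1773 0.127 ]
top [342 192   3   6  17] [343.1 194.5] [0.5731 0.0008 0.127 ]
top [215 197   4   8  19] [216.3 200.9] [0.562  0.2183 0.127 ]
top [327 201  18   4  42] [337.8 203.1] [0.5584 0.0098 0.127 ]
switch?  [[0.5757 0.1756 0.127 ]
 [0.5912 0.0861 0.127 ]
 [0.6014 0.0247 0.127 ]
 [0.586  0.1118 0.127 ]]
side [[0.5709 0.1862 0.127 ]
 [0.5888 0.0883 0.127 ]
 [0.5983 0.0371 0.127 ]]
```

View pics/z1.png

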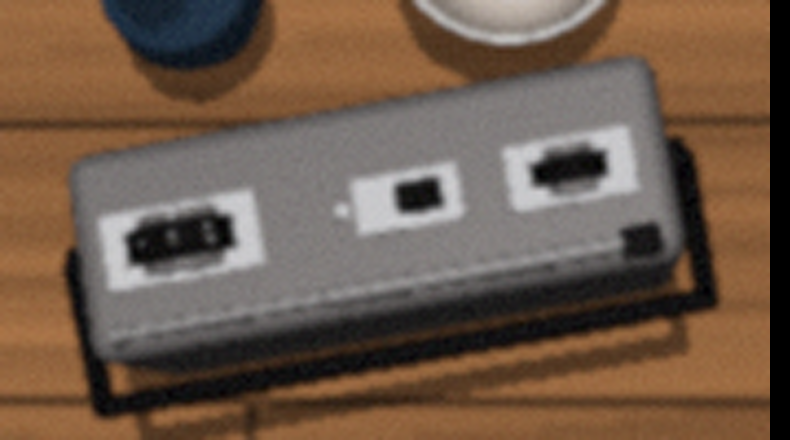

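>>> {"api": "move_arm", "payload": {"targets": [[[-265,-134,0],[0,0,30],-1],[[-528,-267,0],[0,0,57],-1],[[-528,-267,0],[0,0,57],-1],[[-528,-267,0],[0,0,57],-1],[[-528,-267,0],[0,0,57],-1],[[-528,-267,0],[0,0,57],-1],[[-528,-267,0],[0,0,57],-1],[[-528,-267,0],[0,0,57],-1],[[-528,-267,0],[0,0,57],-1],[[-528,-267,0],[0,0,57],-1],[[-528,-267,20],[0,0,57],-1],[[-528,-267,40],[0,0,57],-1],[[-528,-267,40],[0,0,57],-1],[[-528,-267,40],[0,0,57],-1]]}}

```text
time: 1.9
tool_pos: [0.5965, 0.0577, 0.1661]
ee_rot: [3.141, 0.0, 1.751]
wrist_force: [0.7, 0.8, -0.7]
width: 0.0006
```

```bash
python3 - <<'E'
from h import *
o,im=shot('wrist','w1.png'); print({k:np.round(o[k],4) for k in('time','tool_pos','ee_rot','wrist_force','width','joint_positions')})
c=cam('wrist',o); O=np.array([.5878,.10265]);u=np.array([-.18,.9836])
for y,z in((.076,.131),(-.02,.127),(-.08,.128)): print(y,proj(c,[*(O+y*u),z]).round(1))
E
```

```text
{'time': np.float64(1.9), 'tool_pos': array([0.5965, 0.0577, 0.1661]), 'ee_rot': array([3.1409, 0.    , 1.7512]), 'wrist_force': array([ 0.6778,  0.7568, -0.6791]), 'width': np.float64(0.0006), 'joint_positions': array([ 1.8000e-03,  2.0660e-01,  1.3136e+00,  1.0000e-04,  1.6206e+00,
       -1.7860e-01])}
0.076 [[312.8  37.4]]
-0.02 [[313.2 187.1]]
-0.08 [[313.4 264.7]]
```

View pics/w1.png

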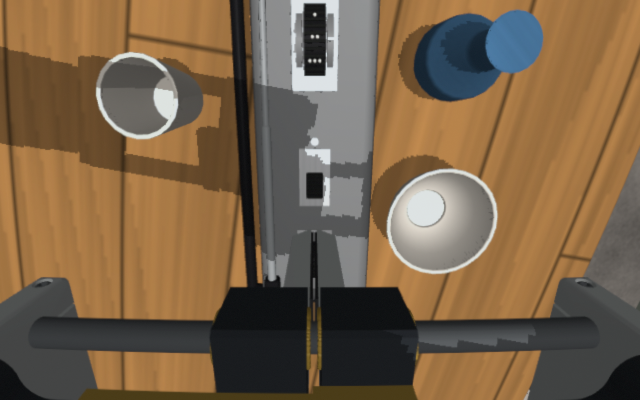

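The wrist view agrees with the estimate to about 1 px: switch at (314,186), white dot at (314,142), wheel at (315,38) with two dots at the index, and the fingertips at (314,235) on the centre line.

>>> {"api": "move_arm", "payload": {"targets": [[[0,0,20],[0,0,0],-1],[[0,0,38],[0,0,0],-1],[[0,0,43],[0,0,0],-1],[[0,0,43],[0,0,0],-1],[[3,0,43],[0,0,0],-1],[[6,0,43],[0,0,0],-1],[[8,0,43],[0,0,0],-1],[[10,0,43],[0,0,0],-1],[[12,0,43],[0,0,0],-1],[[13,0,43],[0,0,0],-1],[[14,0,43],[0,0,0],-1],[[14,0,43],[0,0,0],-1]]}}

```text
time: 3.45
tool_pos: [0.5938, 0.0715, 0.1225]
ee_rot: [3.141, -0.0, 1.751]
wrist_force: [1.9, -1.8, 1.0]
width: 0.0005
```

```bash
python3 - <<'E'
from h import *
o,im=shot('wrist','w2.png'); print(np.round(o['tool_pos'],4),o['wrist_force'].round(2))
cv2.imwrite('pics/w2c.png',cv2.resize(im[0:300,200:430,::-1],None,fx=2,fy=2,interpolation=2))
E
```

```text
[0.5938 0.0715 0.1225] [ 1.88 -1.83  1.01]
```

View pics/w2c.png

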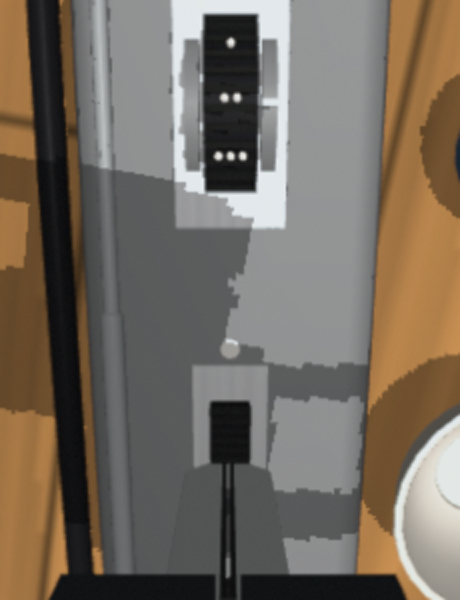

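Contact made: the fingertip sits against the cap's near end at (230,463) in the crop, with 2 N of push, and the cap is partly advanced. I'll continue in small steps.

>>> {"api": "move_arm", "payload": {"targets": [[[1,0,0],[0,0,0],-1],[[2,0,0],[0,0,0],-1],[[3,0,0],[0,0,0],-1],[[4,0,0],[0,0,0],-1],[[4,0,0],[0,0,0],-1]]}}

```text
time: 4.12
tool_pos: [0.5931, 0.0749, 0.1224]
ee_rot: [-3.142, 0.001, 1.751]
wrist_force: [1.1, -2.2, -0.9]
width: 0.0004
```

>>> {"api": "move_arm", "payload": {"targets": [[[0.5,0,0],[0,0,0],-1],[[1,0,0],[0,0,0],-1],[[1,0,0],[0,0,0],-1]]}}

```text
time: 4.5
tool_pos: [0.5931, 0.0751, 0.1224]
ee_rot: [-3.142, 0.002, 1.75]
wrist_force: [1.6, -4.6, 0.3]
width: 0.0009
```

>>> {"api": "move_arm", "payload": {"targets": [[[-5,0,0],[0,0,0],-1],[[-5,0,-20],[0,0,0],-1],[[-5,0,-43],[0,0,0],-1],[[-5,0,-43],[0,0,0],-1],[[-5,0,-43],[0,0,0],-1]]}}

```text
time: 5.12
tool_pos: [0.5932, 0.0718, 0.1645]
ee_rot: [-3.14, -0.001, 1.751]
wrist_force: [-0.3, 1.0, -0.4]
width: 0.0005
```

```bash
python3 - <<'E'
from h import *
o,im=shot('wrist','w3.png'); print(np.round(o['tool_pos'],4),o['wrist_force'].round(2))
c=cam('wrist',o); O=np.array([.5878,.10265]);u=np.array([-.18,.9836])
for y,z in((.076,.131),(-.01,.127),(-.02,.127)): print(y,proj(c,[*(O+y*u),z]).round(1))
g=im.max(2)<45; m=np.zeros_like(g); m[:260,285:345]=g[:260,285:345]
k,l,s,ct=cv2.connectedComponentsWithStats(m.astype('uint8'))
for i in range(1,k):
    if s[i][4]>60: print(s[i],ct[i].round(1),ray(c,ct[i],.127)[0].round(4))
cv2.imwrite('pics/w3c.png',cv2.resize(im[0:290,200:430,::-1],None,fx=2,fy=2,interpolation=2))
E
```

```text
[0.5932 0.0718 0.1645] [-0.3   1.05 -0.44]
0.076 [[314.2  62.1]]
-0.01 [[314.3 194. ]]
-0.02 [[314.3 207.5]]
[ 306   29   21   69 1231] [315.5  62.4] [0.5749 0.1779 0.127 ]
[308 180  16  25 393] [315.4 192. ] [0.5901 0.0944 0.127 ]
[311 232   6  28 116] [313.5 245.7] [0.5961 0.0538 0.127 ]
```

View pics/w3c.png

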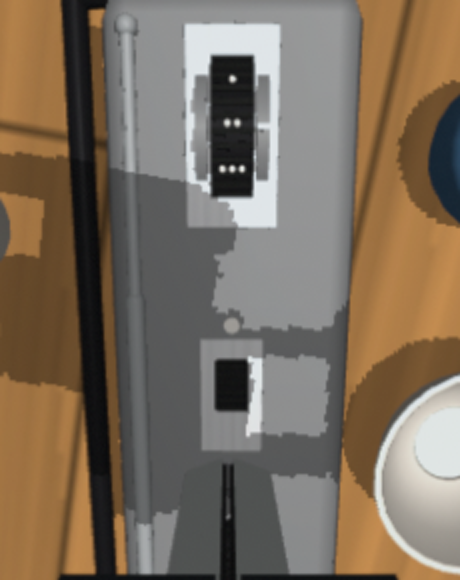

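The cap has moved 13.5 px towards the dot, which is the full 10 mm at this scale, and was blocked by its stop. The wheel still shows two dots at the index mark and the radio hasn't moved. Next is the wheel.

>>> {"api": "move_arm", "payload": {"targets": [[[50,0,0],[0,0,0],-1],[[100,0,0],[0,0,0],-1],[[100,0,0],[0,0,0],-1],[[100,0,0],[0,0,0],-1],[[100,0,15],[0,0,0],-1],[[100,0,26],[0,0,0],-1],[[100,0,31],[0,0,0],-1],[[100,0,32],[0,0,0],-1],[[100,0,32],[0,0,0],-1]]}}

```text
time: 6.3
tool_pos: [0.5761, 0.1697, 0.1337]
ee_rot: [3.141, -0.0, 1.751]
wrist_force: [-0.6, 0.3, -0.6]
width: 0.0001
```

>>> {"api": "move_arm", "payload": {"targets": [[[0,0,1],[0,0,0],-1],[[0,0,2],[0,0,0],-1],[[0,0,2],[0,0,0],-1]]}}

```text
time: 6.68
tool_pos: [0.5759, 0.1698, 0.1315]
ee_rot: [3.141, -0.0, 1.751]
wrist_force: [0.3, 0.1, 0.4]
width: 0.0005
```

>>> {"api": "move_arm", "payload": {"targets": [[[0,0,1],[0,0,0],-1],[[0,0,1],[0,0,0],-1],[[0,0,1],[0,0,0],-1]]}}

```text
time: 7.05
tool_pos: [0.576, 0.1698, 0.1311]
ee_rot: [3.141, -0.0, 1.751]
wrist_force: [-0.4, 0.3, 2.8]
width: 0.0003
```

>>> {"api": "move_arm", "payload": {"targets": [[[0,0,1],[0,0,0],-1],[[0,0,1],[0,0,0],-1],[[0,0,1],[0,0,0],-1]]}}

```text
time: 7.42
tool_pos: [0.5761, 0.1698, 0.131]
ee_rot: [3.14, 0.0, 1.751]
wrist_force: [-1.9, -1.0, 6.0]
width: 0.0003
```

Pressing with about 6 N, inside the 4 to 10 N range. Now the drag outwards.

>>> {"api": "move_arm", "payload": {"targets": [[[1.5,0,0],[0,0,0],-1],[[3,0,0],[0,0,0],-1],[[4.5,0,0],[0,0,0],-1],[[6,0,0],[0,0,0],-1],[[7.5,0,0],[0,0,0],-1],[[9,0,0],[0,0,0],-1],[[10.5,0,0],[0,0,0],-1],[[12,0,0],[0,0,0],-1],[[13,0,0],[0,0,0],-1],[[14,0,0],[0,0,0],-1],[[14,0,0],[0,0,0],-1]]}}

```text
time: 8.8
tool_pos: [0.5736, 0.1834, 0.1311]
ee_rot: [3.14, 0.0, 1.751]
wrist_force: [-2.5, -1.7, 6.3]
width: 0.0006
```

```bash
python3 - <<'E'
from h import *
o,im=shot('side','s2.png'); print(np.round(o['tool_pos'],4),o['wrist_force'].round(2))
E
```

```text
[0.5736 0.1834 0.1311] [-2.5  -1.67  6.3 ]
```

>>> {"api": "move_arm", "payload": {"targets": [[[0,0,-5],[0,0,0],-1],[[0,0,-20],[0,0,0],-1],[[0,0,-36],[0,0,0],-1],[[-50,0,-50],[0,0,0],-1],[[-110,0,-55],[0,0,0],-1],[[-114,0,-55],[0,0,0],-1],[[-114,0,-55],[0,0,0],-1],[[-114,0,-55],[0,0,0],-1]]}}

```text
time: 9.85
tool_pos: [0.5936, 0.0726, 0.1845]
ee_rot: [-3.142, -0.001, 1.752]
wrist_force: [0.5, -0.7, 0.3]
width: 0.0002
```

```bash
python3 - <<'E'
from h import *
o,im=shot('wrist','w4.png'); print(np.round(o['tool_pos'],4),o['wrist_force'].round(2))
c=cam('wrist',o); O=np.array([.5878,.10265]);u=np.array([-.18,.9836])
g=im.max(2)<45; m=np.zeros_like(g); m[:260,285:345]=g[:260,285:345]
k,l,s,ct=cv2.connectedComponentsWithStats(m.astype('uint8'))
for i in range(1,k):
    if s[i][4]>60: print(s[i],ct[i].round(1),ray(c,ct[i],.127)[0].round(4))
cv2.imwrite('pics/w4c.png',cv2.resize(im[0:290,200:430,::-1],None,fx=2,fy=2,interpolation=2))
E
```

```text
[0.5936 0.0726 0.1845] [ 0.53 -0.66  0.28]
[285   0  41   5 205] [305.   2.] [0.5612 0.2171 0.127 ]
[306  37  19  50 793] [314.8  61.1] [0.5743 0.1818 0.127 ]
[306  89  18  10 159] [314.8  94. ] [0.5782 0.1603 0.127 ]
[308 176  14  22 306] [314.5 186.5] [0.5901 0.094  0.127 ]
[311 232   6  28 126] [313.4 247.5] [0.5984 0.044  0.127 ]
```

View pics/w4c.png

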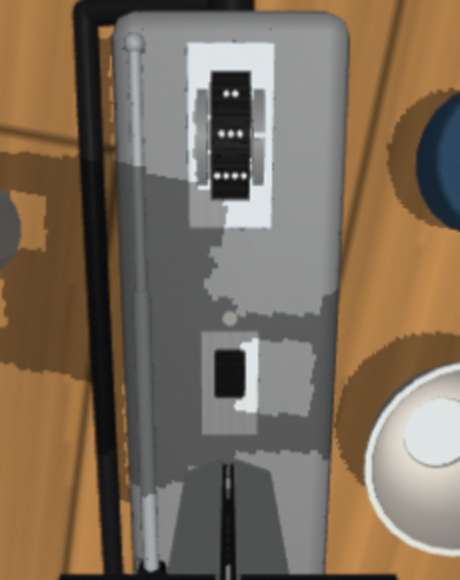

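The index mark now shows three dots, at (231,133) in the crop, and the cap is still at its dot end. I'll raise the hand clear and hand in.

>>> {"api": "move_arm", "payload": {"targets": [[[0,0,-40],[0,0,0],-1],[[0,0,-60],[0,0,0],-1],[[0,0,-60],[0,0,0],-1],[[0,0,-60],[0,0,0],-1]]}}

```text
time: 10.4
tool_pos: [0.5932, 0.0721, 0.2432]
ee_rot: [-3.14, -0.0, 1.752]
wrist_force: [0.6, 0.3, -0.8]
width: 0.0008
```

```bash
python3 - <<'E'
from h import *
from bench import order
o=status.get_obs(); print(o['time'],o['tool_pos'].round(3),o['wrist_force'].round(2)); print(order.close_job())
E
```

```text
10.4 [0.593 0.072 0.243] [ 0.6   0.29 -0.8 ]
the job is handed in; nothing more can be done
None
```

The radio is switched on and moved up one station. I handed the job in at 10.4 s, with the hand about 11 cm above the radio and only sensor noise on the wrist force.

- **Switch:** I pushed the cap at its end with the shut fingertips until it stopped. The force rose to about 5 N with no further movement. The wrist picture showed about 13.5 px of travel, which is the full 10 mm.
- **Station wheel:** I pressed with about 6 N, dragged the crown 14 mm outwards and lifted off. The last close-up shows three dots at the index mark, where there were two before.
- **Radio and switch after the drag:** In that close-up the switch was still at its dot end. The switch cap was within about 0.5 mm of where it was before the drag, so I saw no sign that the radio had shifted.
- **Not checked:** The volume wheel and pottery were never touched, but I did not take a final overview picture to confirm them. No check failed or disagreed.

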